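Show the wagon's underside to the nursery camera

TASK

A wheel of the red toy wagon may be loose, and the other parent wants to look at it from the next room through the nursery camera. Lift the red wagon out of the train and hold it up to the camera so that its wheels and underside squarely face the lens, its middle centred in the view, its underside about 15 cm from the lens and the wagon lying lengthwise across the picture (either end to the left). Disturb nothing else on the dresser and do not touch the camera; the job finishes with you still holding the wagon there, motionless in the air.

Things in the scene. Friction and masses are not known exactly. Their poses are not given: they have to be found in the camera images.
- red_center (a point): Red wooden boxcar, dark red roof, 102 mm long, 60 high, 110 g; any of the three wagons. Point: its centre, 30 mm above the bottom of its wheels. x lengthwise, y across, z towards the roof. Body: plain block 36 mm wide, 82 long, from 14 mm (the underside) to 60 mm above the wheels' bottom. Wheels 24 mm in diameter at x = +-30 mm stick out 7 mm each side (50 mm overall), 36 mm free between them.
- blue_center (a point): Blue boxcar with a dark blue roof. Same overall size, wheels and axes as the red wagon. Point: its centre, 30 mm above the bottom of its wheels.
- yellow_center (a point): Yellow timber wagon loaded with three logs, 65 mm high. Same length, wheels and axes as the red wagon. Point: its centre, 30 mm above the bottom of its wheels.
- engine_center (a point): Green engine at the head of the train, 110 mm long, 78 mm high, 40 mm wide at the roof. Point: its centre line, 30 mm above the bottom of its wheels. x: forwards, z: up.
- track: Straight wooden track, fixed, 460 x 64 mm, 9 mm thick; the wheels stand in two grooves 3 mm deep (groove floor 6 mm above the dresser), with 2 mm play sideways. Origin: centre of its underside; x: along the track. The cars stand about 110 to 118 mm apart, centre to centre, 8 to 12 mm between their end magnets, not coupled.
- camera: White nursery camera, fixed: round foot 96 mm across with a yoke that carries a ball head of 80 mm, 125 mm high in all. Origin: centre of the foot's underside; at yaw 0 it faces -x.
- lens (a point): Centre of the lens on the black round face (60 mm) of the camera's ball head, 43 mm from the head's tilt axis. Its -x axis points out of the lens along the view; its y axis lies level, across the picture; its z axis is the picture's vertical.
- cam_head (a joint): Tilt of the camera's head: 0 looks level, positive looks up (rad). A stiff hinge that stays as set, here about 40 to 52 degrees up. The tilt axis is 85 mm above the dresser.
- soap_center (a point): Pale blue plastic soap bottle with a white push pump, 66 mm across, 178 mm high. Point: on its axis, 90 mm up. Bystander.
- parent_unit_center (a point): White monitor parent unit with a screen, 135 mm wide, 95 mm high (antenna to 145 mm), on a foot. Point: about its middle, 50 mm up. Bystander.
- dish: White ceramic dish, 120 mm across, 32 mm high. Origin: centre of its underside. Bystander.
- pacifier: Small pink and cream pacifier, 40 mm across, lying in the dish. Origin: centre of its underside. Bystander.
Mind the look-alikes: they are no part of the job. Of the things that look like the part that bears red_center, the largest one is meant.

How it is judged (in metres and radians):
On the way:
1. the red wagon is lifted off the track in the fingers (height (world z) of red_center above 0.075 m and contact force between red and the fingers above 1 N and contact force between red and track below 0.2 N), for 0.1 s.
At the end, for the whole second after the job is handed in: The red wagon is held still in the air by the fingers, touching nothing else: underside square to the lens within 12 degrees, length across the picture within 15 degrees (either way round), centre within 25 mm of the view axis across and up the picture, and 137 to 217 mm from the lens along it (x of red_center in the frame of lens between -0.217 and -0.137 m and y of red_center in the frame of lens between -0.025 and 0.025 m and z of red_center in the frame of lens between -0.025 and 0.025 m and z of lens in the frame of red_center below -0.1 m and angle between the z axis of red_center and the x axis of lens, either way round below 0.22 rad and angle between the x axis of red_center and the y axis of lens, either way round below 0.26 rad and contact force between red and the fingers above 1 N and height (world z) of red_center above 0.12 m and linear speed of red below 0.02 m/s and angular speed of red below 0.2 rad/s and contact force between red and camera below 0.2 N and contact force between red and track below 0.2 N); the arm keeps its last pose, push and grip.
It fails at once if another car of the train is moved by more than 15 mm (distance of any of blue_center, yellow_center, engine_center from where it was at the start of the episode above 0.015 m).
It fails at once if the soap bottle, parent unit, dish or pacifier is moved by more than 20 mm (distance of any of soap_center, parent_unit_center, dish, pacifier from where it was at the start of the episode above 0.02 m).
It fails at once if the camera is touched by the arm, the gripper or the wagon (over 1 N) (contact force between any of the arm, the fingers, red and camera above 1 N).
It fails at once if the camera's head is turned (distance of lens from where it was at the start of the episode above 0.006 m).
It also fails if it takes over 30 s, if anything falls off the work surface, if the arm or the gripper's body presses on something with over 40 N, if the wrist force passes 120 N, or if a joint passes its speed limit or range.

ROBOT

A 6-joint arm with a two-finger parallel gripper is mounted at the origin on the work surface. World frame = base frame: x ahead of the robot, y to its left, z up, the work surface at z = 0. Lengths are in mm, angles in degrees, forces in N, time in s.
With the tool pointing down it reaches from about 350 to 725 mm from the base axis. Payload 4.3 kg.
Tool frame: the origin (TCP) lies at the very end of the fingers, on their centre line; the grasp point (between the pads) lies robot.pinch_z behind it (robot.pinch_z is the distance from the TCP to the grasp point, in mm); z points along the fingers, y is the direction in which the jaws open and shut (so a half turn about z gives the same grasp; the last joint's range is limited). The gripper opens to 85 mm and grips with 20 to 120 N. Pads are 22 mm wide; open, the fingers measure 114 mm over their backs; the gripper's body (76 mm by 85 mm) begins 54 mm behind the grasp point. The pads swing forward as they close: fully open they stand 13 mm farther back than shut.
Start: joints at [-69.689, 21.618, 4.641, 73.018, 0, 83.68], TCP at [257.757, -514.032, 231.329] pointing down, gripper open.
Joint ranges: [-156.06, 156.06], [-48.1, 94.91], [-58.44, 69.94], [-101.28, 121.22], [-78.64, 73.56], [-180, 180]. Speed limits (degrees/s): [147.25, 147.25, 180, 180, 180, 180].

INTERFACE

Orientations are given as a 3x3 rotation matrix whose columns are the frame's x, y, z axes.
In Python, from station import robot gives the robot as it stands.
- The arm moves only by the shell command python3 -m handwheel 'ROWS' [FORCE]. ROWS is a JSON object of lists of equal length, an entry for each row: "translation": the shift along the tool's x, y, z in mm, a list of three; "rot": the turn, a rotation vector about the tool's x, y, z in rad, a list of three; "claw": the finger opening in mm, from 0 to 85.4. A call has 1 to 8 rows; each row is the pose to reach, as a shift and turn from the pose commanded when the call began, along the tool's axes at that moment; what a row does not reach only later rows make up. A row lasts 1/12 s, in which the tool goes at most 41.7 mm and 7.16 degrees, less where a joint would pass 70% of its speed; a pose out of reach is approached as far as the arm can. A call with a gripper value outside its range is refused whole. The fingers move at their own pace and stop on an object; FORCE is the grip in N (left out, the last holds). Time passes only in rows, so rows that repeat a pose let the fingers close. It gives the time, the measured TCP pose, the force and the opening at its end, in the units of the state.
- robot.get_state(): the state, without advancing time (a new reading comes with each control period).
- robot.read_camera(name): name is "scene" or "top"; returns a dict with "frame" (480x640x3 uint8, red, green, blue), "z_map" (480x640 float32, mm along the optical axis (not along the pixel's ray), 0 where there is no reading), "fovy" (degrees; the focal length in pixels is half the picture's height over the tangent of half this angle, whatever the lens; pixels are square), "cx", "cy" (the principal point, pixels), "k1" (the pictures are not rectified: a ray, as slopes to the right and down, at radius r is drawn at 1 + k1 r^2 times it, then the intrinsics apply), "world_from_camera" (4x4, takes a point from camera to world coordinates). Camera axes: x right, y down, z forward; pixel columns grow to the right and rows downward; lengths in mm; the calibration is good to about 2 mm. A picture is of the moment at which its call begins.
- robot.close_job(): hands the job in, once; it reports no verdict.
The state is a dict: "t": time; "q": joint angles; "qd": joint speeds; "tau": joint torques, N m; "tool_pos": TCP position; "tcp_rot": TCP orientation; "contact_force": force on the tool from outside, world axes, zero at the start; "wrist_torque": the same for the moment, N m; "opening": opening from 0.0 (shut) to 1.0 (fully open).
Only numpy, scipy, OpenCV 4.12 (cv2) and the standard library are available. Lean on these libraries where they do the work, as an engineer would, in place of code of your own. Each camera call takes 0.05 s, during which the arm holds its last target. There are 200 camera calls.

## Working session

There is one attempt and no reset: what is moved stays moved. The work goes in short steps, Python scripts to look and compute and a shell command to move; the robot and the scene stay as the last step left them, time stands still between calls to the robot, and variables do not carry over. Pictures are saved under pics/ and viewed, about 8 in all and at most 12, crops included, and the job is handed in when it is done.

```bash
ls; mkdir -p pics
cat > h.py <<'E'
import numpy as np, cv2
from station import robot
def snap(n):
    c=robot.read_camera(n); np.savez(f'{n}.npz',**c); return c
def intr(c):
    f=240/np.tan(np.radians(c['fovy'])/2); return f,float(c['cx']),float(c['cy']),float(c['k1'])
def cloud(c):
    f,cx,cy,k=intr(c); v,u=np.mgrid[:480,:640]
    d=rays(c,u,v); P=d*c['z_map'][...,None]
    T=np.array(c['world_from_camera']); W=P@T[:3,:3].T+T[:3,3]; W[c['z_map']<=0]=np.nan; return W
def rays(c,u,v):
    f,cx,cy,k=intr(c); xd=(np.asarray(u,float)-cx)/f; yd=(np.asarray(v,float)-cy)/f
    x,y=xd.copy(),yd.copy()
    for _ in range(15):
        s=1+k*(x*x+y*y); x,y=xd/s,yd/s
    return np.stack([x,y,np.ones_like(x)],-1)
E
python3 - <<'E'
from h import *
print(robot.pinch_z); s=robot.get_state(); print(s['tool_pos'],s['tcp_rot'],s['opening'],s['contact_force'])
for n in('scene','top'):
    c=snap(n); cv2.imwrite(f'pics/{n}0.png',c['frame'][...,::-1]); print(n,c['fovy'],c['cx'],c['cy'],c['k1'],np.round(c['world_from_camera'],3))
E
```

```text
pics
18.700000000000003
[ 257.51872414 -513.35972142  230.34014544] [[ 8.93909309e-01  4.48247323e-01 -6.96481116e-04]
 [ 4.48247788e-01 -8.93907172e-01  1.97170895e-03]
 [ 2.61223796e-04 -2.07472511e-03 -9.99997814e-01]] 1.0012048555371424 [-0.04375644  0.39281305  0.42113285]
scene 43.4247794628367 324.70831119698636 237.13430966135812 -0.14147588271875058 [[ 8.310000e-01  4.480000e-01 -3.290000e-01  1.074872e+03]
 [ 5.560000e-01 -6.500000e-01  5.190000e-01 -8.122340e+02]
 [ 1.900000e-02 -6.140000e-01 -7.890000e-01  1.326324e+03]
 [ 0.000000e+00  0.000000e+00  0.000000e+00  1.000000e+00]]
top 43.213763671273554 326.27198372654675 238.33405740076591 0.06119105469078396 [[-1.400000e-02 -9.950000e-01  9.600000e-02  4.272010e+02]
 [-1.000000e+00  1.500000e-02  7.000000e-03 -6.874000e+00]
 [-9.000000e-03 -9.600000e-02 -9.950000e-01  1.439786e+03]
 [ 0.000000e+00  0.000000e+00  0.000000e+00  1.000000e+00]]
```

View pics/scene0.png

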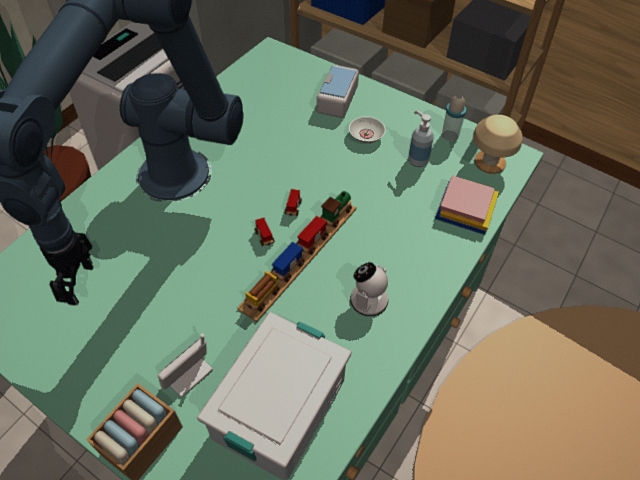

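View pics/top0.png

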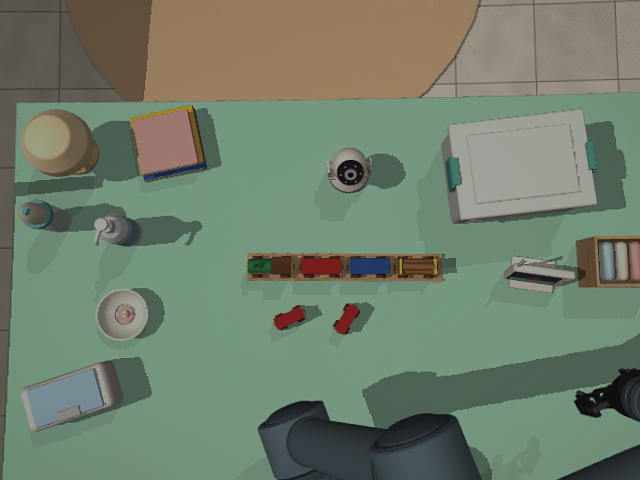

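The scene view shows the train with the red boxcar at about (312,232) and the nursery camera at (370,285). In the top view the red wagon is at (322,266), between the engine and the blue car, and the lens is at (350,174). Two small red toys at (289,318) and (346,319) are the look-alikes.

```bash
cat > m.py <<'E'
from h import *
C={n:dict(np.load(f'{n}.npz')) for n in('scene','top')}
from scipy.optimize import least_squares
box={'scene':((290,205),(335,252),(340,250),(400,320)),'top':((295,250),(347,282),(320,140),(385,200))}
for n,c in C.items():
    W=cloud(c); hsv=cv2.cvtColor(c['frame'],cv2.COLOR_RGB2HSV).astype(int); H,S,V=hsv[...,0],hsv[...,1],hsv[...,2]
    (a,b),(d,e),(p,q),(r,s)=box[n]
    reg=np.zeros((480,640),bool); reg[b:e,a:d]=1
    red=reg&((H<8)|(H>172))&(S>140)
    roof=red&(W[...,2]>56)
    P=W[roof]; zr=np.median(P[:,2]); P2=P[abs(P[:,2]-zr)<5]
    rc=cv2.minAreaRect(P2[:,:2].astype(np.float32)); print(n,'roof z',zr,'n',len(P2),'rect',rc, 'median',np.median(P2,0))
    # colour-mask based: ray onto plane z=66
    T=np.array(c['world_from_camera']); 
    reg[:]=0; reg[q:s,p:r]=1
    head=reg&(W[...,2]>60)
    blk=head&(V<70); wh=head&(S<60)&(V>120)
    Pw=W[wh]; Pw=Pw[Pw[:,2]>75]
    f=lambda x:np.linalg.norm(Pw-x,axis=1)-40
    x0=np.append(Pw[:,:2].mean(0),85)
    sol=least_squares(f,x0,loss='soft_l1'); print(' head centre',sol.x,'rms',np.sqrt(np.mean(f(sol.x)**2)),len(Pw))
    Pb=W[blk]; m=np.nanmedian(Pb,0); 
    Q=Pb[np.linalg.norm(Pb-m,axis=1)<35]; cc=Q.mean(0); nrm=np.linalg.svd(Q-cc)[2][2]; nrm*=np.sign(nrm[2])
    print(' black',len(Q),cc,'normal',nrm,'tilt',np.degrees(np.arcsin(nrm[2])),'az',np.degrees(np.arctan2(nrm[1],nrm[0])), 'dir from head', (cc-sol.x)/np.linalg.norm(cc-sol.x),np.linalg.norm(cc-sol.x))
    # track long edges: brown
    x0,y0=(W[...,0],W[...,1])
    rg=P2.mean(0); near=(np.hypot(x0-rg[0],y0-rg[1])<350)&(W[...,2]>3)&(W[...,2]<13)
    pass
    br=near&(H>5)&(H<25)&(S>80)
    k=cv2.connectedComponentsWithStats(br.astype(np.uint8)*255)
    lab=k[1]; keep=[i for i in range(1,k[0]) if k[2][i,4]>60]
    B=W[np.isin(lab,keep)]; print(' track',len(B),cv2.minAreaRect(B[:,:2].astype(np.float32)),'z',np.median(B[:,2]))
big=[]
for n,c in C.items():
    a=box[n]; (x0,y0),(x1,y1)=((210,170),(420,330)) if n=='scene' else ((230,130),(460,300))
    big.append(cv2.resize(c['frame'][y0:y1,x0:x1,::-1],None,fx=3.4,fy=3.4,interpolation=cv2.INTER_CUBIC)[:560,:790])
cv2.imwrite('pics/cs.png',big[0]);cv2.imwrite('pics/ct.png',big[1])
E
python3 m.py
```

```text
scene roof z 64.88930892056987 n 336 rect ((504.85394287109375, 20.099788665771484), (93.54795837402344, 36.76248550415039), 89.53628540039062) median [505.31972869  17.90004904  65.00334329]
 head centre [729.89664206 -46.86077593  84.32070749] rms 3.3373730590468735 321
 black 240 [713.40518261 -56.21845723 120.07621035] normal [-0.55933156 -0.12425346  0.81957872] tilt 55.042644533331405 az -167.47533565484085 dir from head [-0.40747729 -0.23121317  0.88346065] 40.47209432328748
 track 933 ((512.1962890625, -33.51409912109375), (462.6708984375, 65.47547149658203), 86.7386703491211) z 7.521306669005298
top roof z 65.75027281087137 n 575 rect ((498.21258544921875, 16.183204650878906), (86.54702758789062, 34.45283508300781), 89.11731719970703) median [497.52150361  16.03315333  65.75027281]
 head centre [723.08675872 -51.37492691  85.09609694] rms 3.5356912134248115 370
 black 436 [702.056128   -52.30760815 117.61388615] normal [-0.61315139 -0.02337645  0.78961948] tilt 52.149965312276876 az -177.81665110605528 dir from head [-0.5429065  -0.0240772   0.83944792] 38.73711318462587
 track 1600 ((497.9145202636719, -37.08271789550781), (458.2006530761719, 64.22346496582031), 89.07669830322266) z 7.527211000874331
```

View pics/cs.png

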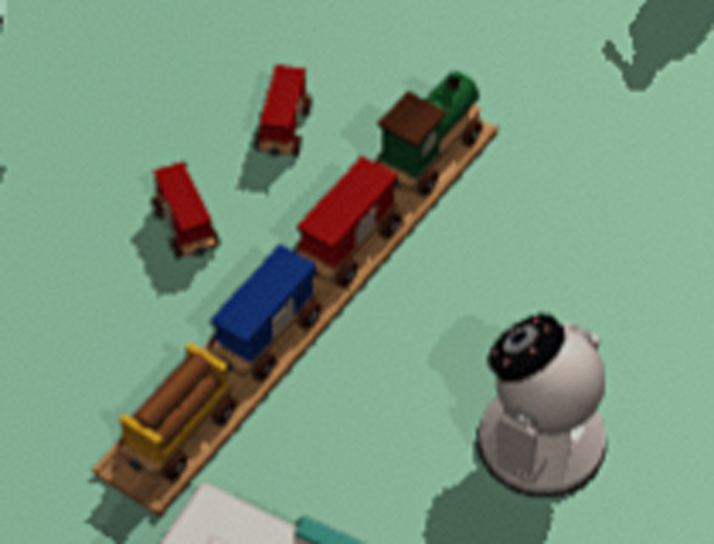

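View pics/ct.png

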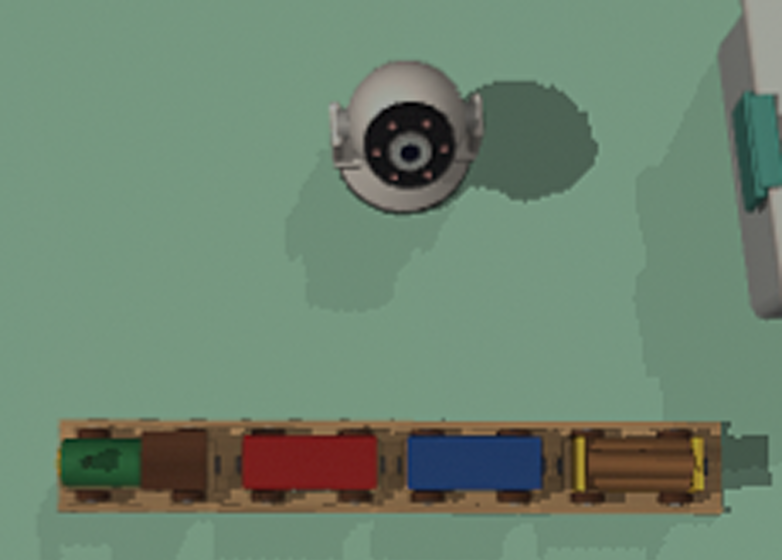

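The scene crop shows the red roof centred at about (349,202) and the lens at (521,337). In the top crop they are at (310,463) and (410,152). The depth clouds of the two views disagree by several mm, so I'll triangulate from the pixels instead.

```bash
cat > t.py <<'E'
from h import *
from scipy.optimize import least_squares
C={n:dict(np.load(f'{n}.npz')) for n in('scene','top')}
def line(n,uv):
    c=C[n]; T=c['world_from_camera']; d=T[:3,:3]@rays(c,*uv); return T[:3,3],d/np.linalg.norm(d)
def tri(a,b,name=''):
    L=[line('scene',a),line('top',b)]
    A=sum(np.eye(3)-np.outer(d,d) for o,d in L); r=sum((np.eye(3)-np.outer(d,d))@o for o,d in L)
    X=np.linalg.solve(A,r); print(name,np.round(X,1),'miss',[round(float(np.linalg.norm((np.eye(3)-np.outer(d,d))@(X-o))),1) for o,d in L]); return X
s=lambda x,y:(210+x/3.4-.35,170+y/3.4-.35); t=lambda x,y:(230+x/3.4-.35,130+y/3.4-.35)
if __name__=='__main__':
    R=tri(s(349,202.5),t(310.5,463),'red roof'); 
    B=tri(s(265,302),t(475,463),'blue roof')
    L=tri(s(521,337),t(410,152),'lens')
    tri(s(97,474),t(722,423+90),'track rear near'),tri(s(497,128),t(59,420),'track front far'); tri(s(160,512),t(722,424),'track rear far')
    # sphere: fit to silhouette, lines tangent to a 40 mm sphere: edge pixels typed from the crops
    es=[(606,385),(600,355),(596,415),(583,332),(565,432),(540,433),(500,400)]
    et=[(405,60),(370,68),(440,70),(350,90),(462,92)]
    ls=[line('scene',s(*e)) for e in es]+[line('top',t(*e)) for e in et]
    f=lambda x:[np.linalg.norm((x-o)-((x-o)@d)*d)-40 for o,d in ls]
    g=least_squares(f,[725,-50,85]); H=g.x; print('head',H,np.round(g.fun,1))
    d=(L-H); print('dir',d/np.linalg.norm(d),np.linalg.norm(d),'el',np.degrees(np.arcsin(d[2]/np.linalg.norm(d))),'az',np.degrees(np.arctan2(d[1],d[0])))
E
python3 t.py
```

```text
red roof [501.4  19.1  61.6] miss [4.7, 4.7]
blue roof [499.9 -91.6  52.8] miss [4.3, 4.3]
lens [699.4 -49.7 118.2] miss [4.0, 4.0]
track rear near [ 466.1 -264.2    2.8] miss [5.3, 5.3]
track front far [535.6 194.1   7.1] miss [3.3, 3.3]
track rear far [ 527.4 -265.5    8.1] miss [5.1, 5.1]
head [728.40772913 -47.44957376  86.3873743 ] [ 2.3  1.7  3.5  2.7  0.3 -0.4 -1.9 -4.4 -3.4 -1.1 -2.7  3.2]
dir [-0.67240587 -0.05270513  0.73830381] 43.12647401437692 el 47.587125895574836 az -175.51815360371708
```

The two cameras disagree by a consistent ~9 mm, mainly in x, so I'll use the gripper itself as the reference near the wagon. The red wagon is near (500,18) and runs along world y. I'll go above it with the jaws opening along x.

```bash
python3 -m handwheel '{"translation":[[455,-366,45],[455,-366,45],[455,-366,45],[455,-366,45],[455,-366,45],[455,-366,45],[455,-366,45],[455,-366,45]],"rot":[[0,0,-1.09],[0,0,-1.09],[0,0,-1.09],[0,0,-1.09],[0,0,-1.09],[0,0,-1.09],[0,0,-1.09],[0,0,-1.09]],"claw":[70,70,70,70,70,70,70,70]}' 40; python3 -c "
from h import *
s=robot.get_state();print(s['tool_pos'],s['tcp_rot'],s['q'])"
```

```text
t: 0.77
tool_pos: [395.9, -209.7, 205.3]
tcp_rot: [[0.1, 0.995, -0.0], [0.995, -0.1, 0.0], [0.0, -0.0, -1.0]]
contact_force: [0.7, 0.1, 0.4]
opening: 0.819
[ 395.94333489 -209.67984091  205.30716685] [[ 1.00172104e-01  9.94970093e-01 -2.53605577e-04]
 [ 9.94970113e-01 -1.00172060e-01  1.82293151e-04]
 [ 1.55972041e-04 -2.70590658e-04 -9.99999951e-01]] [-3.60263984e+01  7.61950211e+00 -1.78175664e+01  6.45808261e+01
 -9.91937977e-05  5.97226816e+01]
```

```bash
python3 -m handwheel '{"translation":[[237,81,25],[237,81,25],[237,81,25],[237,81,25],[237,81,25],[237,81,25],[237,81,25],[237,81,25]],"rot":[[0,0,-0.083],[0,0,-0.083],[0,0,-0.083],[0,0,-0.083],[0,0,-0.083],[0,0,-0.083],[0,0,-0.083],[0,0,-0.083]],"claw":[70,70,70,70,70,70,70,70]}'
python3 - <<'E'
from h import *
s=robot.get_state();print(s['tool_pos'],s['tcp_rot'])
p=s['tool_pos']
out=[]
for n in('scene','top'):
    c=snap(n); f,cx,cy,k=intr(c); T=np.array(c['world_from_camera'])
    def proj(X):
        q=T[:3,:3].T@(np.array(X)-T[:3,3]); x,y=q[:2]/q[2]; r=1+k*(x*x+y*y); return np.array([cx+f*r*x,cy+f*r*y])
    u=proj(p); print(n,'tcp px',u)
    x0,y0=(u-60).astype(int); im=cv2.resize(c['frame'][y0:y0+120,x0:x0+130,::-1],None,fx=4,fy=4,interpolation=cv2.INTER_CUBIC)
    R=s['tcp_rot']
    for o,col in((0,(255,0,255)),(35,(0,255,255)),(-35,(0,255,255))):
        v=(proj(p+R[:,1]*o)-(x0,y0)+.5)*4; cv2.drawMarker(im,tuple(int(i) for i in v),col,0,14,1)
    print(x0,y0); out.append(im)
cv2.imwrite('pics/j1.png',np.vstack(out)[:, :].repeat(1,0) if 0 else cv2.hconcat(out)[:, :1040])
im=cv2.imread('pics/j1.png'); cv2.imwrite('pics/j1.png',cv2.resize(im,(800,int(im.shape[0]*800/im.shape[1]))))
E
```

```text
t: 1.43
tool_pos: [501.4, 17.4, 179.8]
tcp_rot: [[0.018, 1.0, -0.002], [1.0, -0.018, -0.0], [-0.0, -0.002, -1.0]]
contact_force: [-1.0, -0.8, 0.1]
opening: 0.822
[501.40311384  17.3836775  179.84530881] [[ 1.83679301e-02  9.99830102e-01 -1.54455002e-03]
 [ 9.99831280e-01 -1.83681769e-02 -1.45756928e-04]
 [-1.74102732e-04 -1.54161217e-03 -9.99998797e-01]]
scene tcp px [310.17171957 200.62455194]
250 140
top tcp px [319.39617363 261.13073436]
259 201
```

View pics/j1.png

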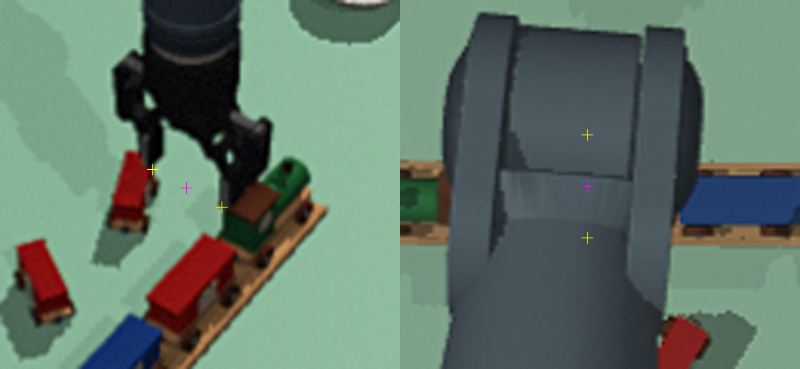

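The gripper fits its predicted place in the scene view to about 1 px, with tips at (152,165) and (228,207) in the crop. So I trust the scene view to a few mm; the top view is blocked by the arm. I'll go down to just above the roof and compare there.

```bash
python3 -m handwheel '{"translation":[[0,2,40],[0,2,80],[0,2,85],[0,2,85]],"rot":[[0,0,0],[0,0,0],[0,0,0],[0,0,0]],"claw":[70,70,70,70]}'
python3 - <<'E'
from t import *
def plane(n,uv,z):
    o,d=line(n,uv); return np.round(o+d*(z-o[2])/d[2],1)
print('scene roof',plane('scene',s(349,202.5),66),'top',plane('top',t(310.5,463),66))
st=robot.get_state();p=st['tool_pos'];R=st['tcp_rot'];print(p)
c=snap('scene'); f,cx,cy,k=intr(c); T=np.array(c['world_from_camera'])
def proj(X):
    q=T[:3,:3].T@(np.array(X)-T[:3,3]); x,y=q[:2]/q[2]; r=1+k*(x*x+y*y); return np.array([cx+f*r*x,cy+f*r*y])
u=proj(p); x0,y0=(u-(45,45)).astype(int); im=cv2.resize(c['frame'][y0:y0+90,x0:x0+100,::-1],None,fx=6,fy=6,interpolation=cv2.INTER_CUBIC)
for o in(0,35,-35):
    v=(proj(p+R[:,1]*o)-(x0,y0)+.5)*6; cv2.drawMarker(im,tuple(int(i) for i in v),(255,0,255),0,14,1)
cv2.imwrite('pics/j2.png',im); print(x0,y0)
E
```

```text
t: 1.87
tool_pos: [499.8, 14.1, 93.6]
tcp_rot: [[0.026, 1.0, -0.007], [1.0, -0.026, 0.0], [0.0, -0.007, -1.0]]
contact_force: [-0.3, 0.7, 0.5]
opening: 0.819
scene roof [507.   19.3  66. ] top [497.4  16.1  66. ]
[499.84316867  14.11131897  93.57421067]
263 177
```

View pics/j2.png

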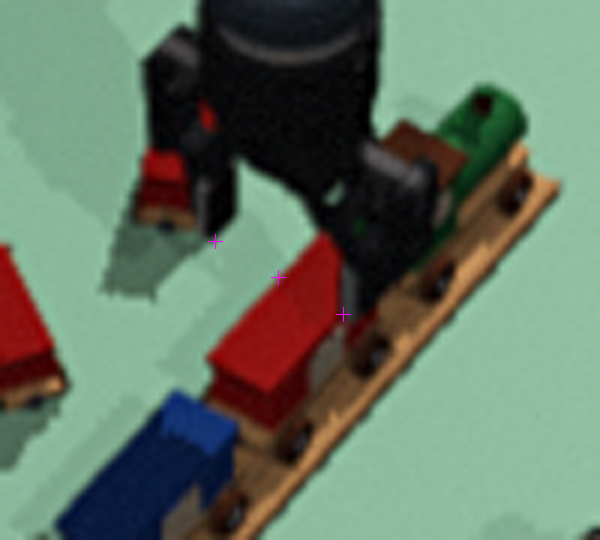

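The jaws straddle the roof, with the tips at about (212,235) and (355,315) in the crop and the roof centre near (299,316). The jaws need about +4 mm in x and +2.5 mm in y. I'll correct, descend, then close in steps and watch the force.

```bash
python3 -m handwheel '{"translation":[[2.5,4,0],[2.5,4,20],[2.5,4,40],[2.5,4,55],[2.5,4,65],[2.5,4,65],[2.5,4,65]],"rot":[[0,0,0],[0,0,0],[0,0,0],[0,0,0],[0,0,0],[0,0,0],[0,0,0]],"claw":[70,70,70,70,70,70,70]}'; python3 -m handwheel '{"translation":[[0,0,0],[0,0,0],[0,0,0],[0,0,0]],"rot":[[0,0,0],[0,0,0],[0,0,0],[0,0,0]],"claw":[50,46,46,46]}' 20
python3 - <<'E'
from h import *
c=snap('scene'); cv2.imwrite('pics/j3.png',cv2.resize(c['frame'][165:275,255:385,::-1],None,fx=6,fy=6,interpolation=cv2.INTER_CUBIC)[:600])
E
```

```text
t: 2.5
tool_pos: [508.7, 17.5, 31.9]
tcp_rot: [[0.023, 1.0, 0.002], [1.0, -0.023, -0.0], [-0.0, 0.002, -1.0]]
contact_force: [-0.2, -0.3, 0.4]
opening: 0.823
t: 2.83
tool_pos: [507.1, 17.7, 31.2]
tcp_rot: [[0.023, 1.0, -0.0], [1.0, -0.023, -0.0], [-0.0, -0.0, -1.0]]
contact_force: [-2.3, 0.2, 2.7]
opening: 0.539
```

View pics/j3.png

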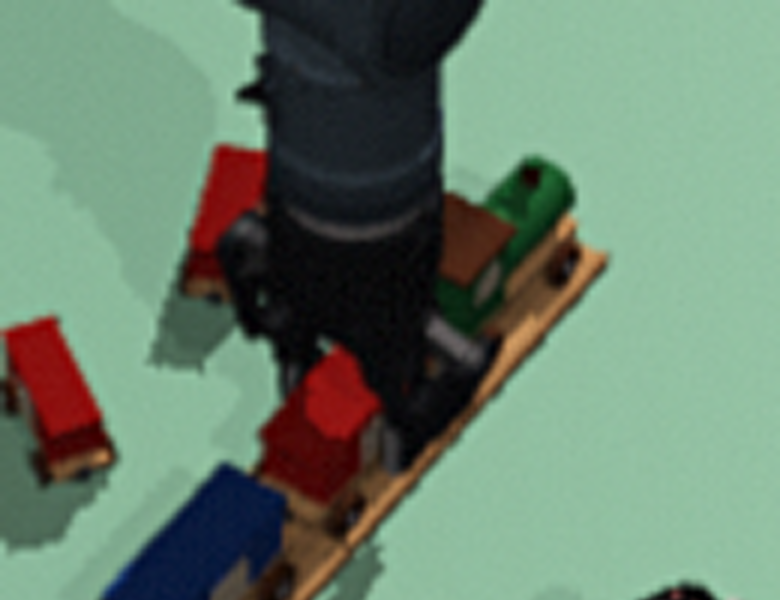

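The force of −2.3 N in x suggests the −x finger touches first, so the wagon sits a few mm nearer −x. I'll open a little, shift −4 mm, lower 4 mm and test again.

```bash
python3 -m handwheel '{"translation":[[0,0,0],[0,-4,2],[0,-4,4],[0,-4,4],[0,-4,4]],"rot":[[0,0,0],[0,0,0],[0,0,0],[0,0,0],[0,0,0]],"claw":[54,54,54,54,54]}'; python3 -m handwheel '{"translation":[[0,0,0],[0,0,0],[0,0,0],[0,0,0]],"rot":[[0,0,0],[0,0,0],[0,0,0],[0,0,0]],"claw":[48,44,44,44]}'; python3 -m handwheel '{"translation":[[0,0,0],[0,0,0],[0,0,0]],"rot":[[0,0,0],[0,0,0],[0,0,0]],"claw":[40,40,40]}'
```

```text
t: 3.3
tool_pos: [503.6, 17.8, 26.5]
tcp_rot: [[0.023, 1.0, 0.0], [1.0, -0.023, -0.0], [-0.0, 0.0, -1.0]]
contact_force: [0.2, -0.1, -0.8]
opening: 0.631
t: 3.63
tool_pos: [503.7, 17.8, 26.7]
tcp_rot: [[0.023, 1.0, 0.0], [1.0, -0.023, -0.0], [-0.0, 0.0, -1.0]]
contact_force: [0.3, -1.0, -0.3]
opening: 0.518
t: 3.88
tool_pos: [503.6, 17.8, 26.7]
tcp_rot: [[0.023, 1.0, 0.0], [1.0, -0.023, -0.0], [-0.0, 0.0, -1.0]]
contact_force: [0.5, -0.2, 0.2]
opening: 0.472
```

No contact at 40 mm, so the wagon is centred within about 2 mm. Now I'll close fully and lift.

```bash
python3 -m handwheel '{"translation":[[0,0,0],[0,0,0],[0,0,0],[0,0,0],[0,0,0]],"rot":[[0,0,0],[0,0,0],[0,0,0],[0,0,0],[0,0,0]],"claw":[34,30,28,28,28]}' 40;  python3 -m handwheel '{"translation":[[0,0,-4],[0,0,-12],[0,0,-25],[0,0,-45],[0,0,-70],[0,0,-95],[0,0,-120],[0,0,-120]],"rot":[[0,0,0],[0,0,0],[0,0,0],[0,0,0],[0,0,0],[0,0,0],[0,0,0],[0,0,0]],"claw":[28,28,28,28,28,28,28,28]}' 40; cat t.py | head -0
python3 - <<'E'
from h import *
for n in('scene','top'): snap(n)
a=dict(np.load('scene.npz'))['frame'];b=dict(np.load('top.npz'))['frame']
A=cv2.resize(a[130:310,230:420,::-1],None,fx=3,fy=3,interpolation=cv2.INTER_CUBIC)[:540,:570]
cv2.imwrite('pics/j4.png',A)
E
```

```text
t: 4.3
tool_pos: [502.2, 17.8, 26.7]
tcp_rot: [[0.023, 1.0, -0.002], [1.0, -0.023, -0.0], [-0.0, -0.002, -1.0]]
contact_force: [-3.9, 0.4, 5.6]
opening: 0.418
t: 4.97
tool_pos: [507.6, 17.5, 152.4]
tcp_rot: [[0.023, 1.0, 0.01], [1.0, -0.023, -0.001], [-0.001, 0.01, -1.0]]
contact_force: [1.5, -0.3, -0.3]
opening: 0.42
```

View pics/j4.png

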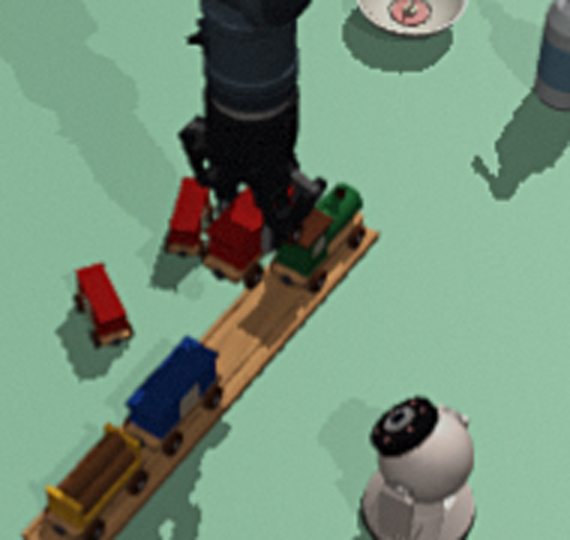

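The red wagon is lifted at crop (235,235) and level. The engine, blue and yellow cars stand as before. The grip self-centred at x = 502, which is the mean of the two views, so I'll average the two for the lens and work out the target pose.

```bash
cat > g.py <<'E'
from t import *
from scipy.spatial.transform import Rotation as Ro
import sys
L=np.array([701,-50,117.5]); el,az=np.radians(49),np.radians(184)
d=np.array([np.cos(el)*np.cos(az),np.cos(el)*np.sin(az),np.sin(el)])
z=-d; x=np.cross([0,0,1],d); x/=np.linalg.norm(x); x*=np.sign(x[1]); y=np.cross(z,x)
Rt=np.c_[x,y,z]
if __name__=='__main__':
    st=robot.get_state(); p,R=np.array(st['tool_pos']),np.array(st['tcp_rot'])
    tcp=L+172*d-9.3*d
    print('target',tcp,Rt.round(3)); print('shift',(R.T@(tcp-p)).round(1),'rot',Ro.from_matrix(R.T@Rt).as_rotvec().round(3))
    ang=lambda a,b:np.degrees(np.arccos(abs(a@b)))
    print('now ang z',ang(R[:,2],d),'ang x',ang(R[:,0],x),'centre rel lens',((p-9.3*R[:,2]-L)@np.c_[d,x,np.cross(d,x)]).round(1))
E
python3 g.py
python3 - <<'E'
from t import *
def plane(n,uv,z):
    o,d=line(n,uv); return np.round(o+d*(z-o[2])/d[2],1)
print(plane('scene',s(521,337),117.5)-[5,1.5,0],plane('top',t(410,152),117.5)+[5,1.5,0])
E
```

```text
target [594.51921122 -57.44586209 240.2912487 ] [[-0.07   0.753  0.654]
 [ 0.998  0.053  0.046]
 [-0.     0.656 -0.755]]
shift [-73.1  91.5 -91.7] rot [-0.711  0.034 -0.089]
now ang z 40.77256386621565 ang x 5.32126753280739 centre rel lens [155.3  81.2 117.7]
[697.2 -48.  117.5] [701.3 -50.7 117.5]
```

```bash
python3 -m handwheel '{"translation":[[-4,5,-15],[-14,17,-30],[-25,30,-45],[-36,44,-58],[-48,58,-70],[-59,73,-81],[-68,85,-88],[-73,91,-92]],"rot":[[-0.05,0,0],[-0.14,0.007,-0.02],[-0.24,0.012,-0.03],[-0.35,0.017,-0.045],[-0.46,0.022,-0.06],[-0.57,0.027,-0.07],[-0.66,0.032,-0.08],[-0.711,0.034,-0.089]],"claw":[28,28,28,28,28,28,28,28]}'; python3 -m handwheel '{"translation":[[0,0,0],[0,0,0],[0,0,0]],"rot":[[0,0,0],[0,0,0],[0,0,0]],"claw":[28,28,28]}'; python3 g.py
python3 - <<'E'
from h import *
for n in('scene','top'): snap(n)
a=dict(np.load('scene.npz'))['frame'];b=dict(np.load('top.npz'))['frame']
f=lambda i:cv2.resize(i,None,fx=2.66,fy=2.66,interpolation=cv2.INTER_CUBIC)
cv2.imwrite('pics/j5.png',cv2.hconcat([f(a[150:330,260:410,::-1]),f(b[120:300,270:420,::-1])]))
E
```

```text
t: 5.73
tool_pos: [591.5, -57.9, 237.3]
tcp_rot: [[-0.069, 0.754, 0.653], [0.998, 0.052, 0.046], [0.001, 0.655, -0.756]]
contact_force: [0.6, -0.3, -1.7]
opening: 0.416
t: 5.98
tool_pos: [592.1, -56.8, 237.3]
tcp_rot: [[-0.07, 0.758, 0.649], [0.998, 0.052, 0.047], [0.002, 0.65, -0.76]]
contact_force: [0.1, 0.4, -0.4]
opening: 0.418
target [594.51921122 -57.44586209 240.2912487 ] [[-0.07   0.753  0.654]
 [ 0.998  0.053  0.046]
 [-0.     0.656 -0.755]]
shift [-0.8  3.7 -0.7] rot [-0.008 -0.002 -0.001]
now ang z 0.44288744771795263 ang x 0.1189445435549799 centre rel lens [171.3   0.8   3.7]
```

View pics/j5.png

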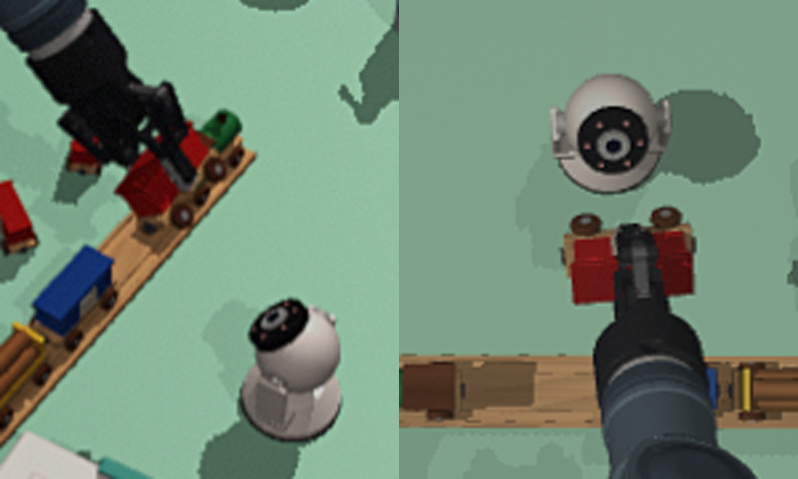

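The scene half shows the wagon tilted with its wheels at (182,215) and (215,167), facing the lens at (274,317). In the top half the wheels are at (586,223) and (665,215), parallel to the camera's ears, with the lens at (613,145). I'll check the relative position by triangulating the wheels and the lens from the same pictures.

Run:
```python
from g import *
k=2.66; a=lambda x,y:(260+x/k-.3,150+y/k-.3); b=lambda x,y:(270+(x-399)/k-.3,120+y/k-.3)
w1=tri(a(216,167),b(586,223),'wheel +y'); w2=tri(a(182,215),b(665,215),'wheel -y'); l=tri(a(274,317),b(613,145),'lens')
st=robot.get_state(); p,R=np.array(st['tool_pos']),np.array(st['tcp_rot'])
print('expected wheels mid',p-9.3*R[:,2]+25*R[:,1]+18*R[:,2],'seen',(w1+w2)/2)
c=(w1+w2)/2-25*R[:,1]-18*R[:,2]; B=np.c_[d,x,np.cross(d,x)]
print('centre rel lens',(c-l)@B,'wheel dir',(w1-w2)/np.linalg.norm(w1-w2),np.linalg.norm(w1-w2))
# lens face plane & head ears direction from top
e=[line('top',b(557,132)),line('top',b(664,125))]; q=[o+v*(90-o[2])/v[2] for o,v in e]; v=q[0]-q[1]; print('ear axis',v/np.linalg.norm(v),'mid',(q[0]+q[1])/2, 'tool x',R[:,0])
```

```text
wheel +y [613.7 -24.4 249. ] miss [3.2, 3.2]
wheel -y [618.5 -84.  246.5] miss [2.4, 2.4]
lens [699.4 -49.8 118. ] miss [3.6, 3.6]
expected wheels mid [617.64193737 -55.02547177 248.13818985] seen [616.139852   -54.19271234 247.79078269]
centre rel lens [170.83327222   1.38617954   2.68545972] wheel dir [-0.07987235  0.99593502  0.0416395 ] 59.920267690349846
ear axis [-0.04977454  0.99876048  0.        ] mid [716.43356989 -51.01772027  90.        ] tool x [-0.07096699  0.99747792  0.00121805]
```

Seen and expected positions agree within 2 mm: the centre is 171 mm out from the lens and about 3 mm off the axis. The tilt error is at most 9° over the whole possible range of 40 to 52°. I'll let it settle and hand in.

```bash
python3 -m handwheel '{"translation":[[0,0,0],[0,0,0],[0,0,0],[0,0,0]],"rot":[[0,0,0],[0,0,0],[0,0,0],[0,0,0]],"claw":[28,28,28,28]}'; python3 -c "
from h import *
s=robot.get_state();print(s['tool_pos'],np.abs(s['qd']).max(),s['opening']);print(robot.close_job())"
```

```text
t: 6.42
tool_pos: [593.0, -57.1, 238.8]
tcp_rot: [[-0.071, 0.756, 0.651], [0.998, 0.053, 0.047], [0.001, 0.653, -0.757]]
contact_force: [-0.2, -0.3, -0.8]
opening: 0.417
[593.03549424 -57.08259342 238.75670944] 0.24647647048910312 0.4169922013906751
the job is handed in; nothing more can be done
None
```

I lifted the red wagon off the track, tilted it about 41° and handed in the job at about 6.4 s, with the wagon held still in front of the nursery camera, underside and wheels towards the lens. No verdict was reported.

**Last checks**
- **Position:** triangulating the wheels and lens in the same pictures put the wagon's centre about 171 mm out from the lens. That makes the underside about 155 mm away, and the centre was within about 3 mm of the view axis.
- **Length across the picture:** the wagon lies within about 2–3° of the camera's ear (tilt) axis as seen from above.
- **Stillness and grip:** the joints were practically still at hand-in, and the opening held steady at about 36 mm, the width of the body.
- **Other things:** the other cars stood in place in the last pictures and nothing touched the camera. I checked these by eye and did not measure displacements.

**What disagreed**
- **Camera calibration:** the two cameras differed by 7–9 mm, mainly in x, so I averaged them. The grip centring at x = 502 fitted that average.
- **Camera tilt:** estimates ran from 48° to 55°, with one crude hint of 60° from the ear position. I used 49°, which leaves at most 9° of error over the stated 40–52° range.
- **First squeeze:** I was about 5 mm off-centre, and one finger touched the wagon lightly (about 2 N). I re-centred before gripping.

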